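# Hold the tuning fork over the ear simulator

### The job

Take the tuning fork with the blue stem out of its stand, holding it by the stem only, and carry it over the things on the desk to the ear simulator without knocking anything. Finish holding it still and upright, tines down, with the tine ends centred about 10 mm above the steel port of the ear simulator and the two tines in line with the red marks; the fork must never touch the simulator, and you stop there while still holding it.

Things in the scene. Friction and masses are not known exactly. Their poses are not given: they have to be found in the camera images.
- fork_blue: aluminium tuning fork, about 90 g, 142 mm tall, with a blue stem; stands tines down, stem up, in any one of the stand's pockets. Origin: midway between the lower ends of its two tines (its lowest point); z up along the stem; y from one tine to the other. 36 mm wide over the tines in y, 10 mm thick in x; tines and yoke reach from 0 to 84 mm above the origin
- fork_blue_stem (a point): grip point on the axis of the blue stem, 112 mm above the tine ends; axes as fork_blue. The stem is a flat bar 12 mm thick in x, 14 mm wide in y, from 84 to 136 mm above the tine ends; on top of it a blue foot disc 20 mm in diameter, 6 mm thick. Fingers best close along x
- fork_yellow: same shape as the blue-stemmed fork, but its stem and foot are yellow; stands in another pocket of the stand and is left there. Origin and axes as for fork_blue
- fork_black: same shape as the blue-stemmed fork, but its stem and foot are black; stands in another pocket of the stand and is left there. Origin and axes as for fork_blue
- stand: dark wooden stand fixed to the desk, 80 mm (x) by 250 mm (y), 45 mm high, with three pockets in a row along its y, 75 mm apart, each 35 mm deep and with about 2 mm of play round the fork; the forks' y lies along the row. Origin: centre of the underside
- ear: ear simulator fixed to the desk: grey base plate 130 x 130 mm, dark column and a white disc 92 mm in diameter whose top is 56 mm above the desk; two red marks lie on the disc on a line through its centre along this body's y. Origin: centre of the underside
- ear_port (a point): centre of the top of the ear simulator's steel port, a steel button 28 mm in diameter with a dark middle that stands 4 mm above the white disc, 60 mm above the desk. z up, y along the two red marks (either way round serves for the fork)
- jar: lidded steel jar 92 mm in diameter, 76 mm high, 91 mm with its wire handle, loose, between stand and simulator. Origin: centre of the underside
- dish: steel kidney dish with ear tips, about 85 mm deep in x, 220 mm long in y, 40 mm high, loose. Origin: about the middle of the underside
- spray: white spray bottle, 75 x 50 mm, 151 mm high, loose, at the far left. Origin: centre of the underside
- otoscope: otoscope lying along its own x, 180 mm long, 30 mm high, loose, at the far edge of the work area. Origin: near the middle of the underside
- headlight: head lamp on a ring-shaped band 180 mm in diameter, about 36 mm high, loose, at the far edge. Origin: centre of the ring on the desk
Not all that is in view belongs to the job. Leave any purple or turquoise look-alike of the fork_blue alone.

How it is judged:
By the outcome, as a careful person would: the job done as asked, in the order asked, and still so for the second after the job is handed in, while the arm keeps its last pose, push and grip.
It also fails if it takes over 48 s, if anything falls off the work surface, if the arm or the gripper's body presses on something with over 40 N, if the wrist force passes 120 N, or if a joint passes its speed limit or range.

### The arm

A 7-joint arm with a two-finger parallel gripper is mounted at the origin on the work surface. World frame = base frame: x ahead of the robot, y to its left, z up, the work surface at z = 0. Lengths are in m, angles in rad, forces in N, time in s.
With the tool pointing down it reaches from about 0.4 to 0.85 m from the base axis. Payload 4.5 kg.
Tool frame: the origin (TCP) lies midway between the tips of the shut fingers; the grasp point (between the pads) lies 19 mm behind it; z points along the fingers, y is the line along which they close (so a half turn about z gives the same grasp; the last joint's range is limited). The gripper opens to 88 mm and grips with 3 to 60 N. Pads are 18 mm wide; open, the fingers measure 123 mm over their backs; the gripper's body (75 mm by 187 mm) begins 45 mm behind the grasp point.
Start: joints at [-1.21, 0.689, -0.195, 1.565, 0.157, 0.902, -0.215], TCP at [0.201, 0.592, 0.239] pointing down, gripper open.
Joint ranges: [-3.01, 3.01], [-0.46, 2.08], [-1.47, 1.51], [0.13, 2.56], [-1, 4.14], [0.04, 2.09], [-2.66, 2.66]. Speed limits (rad/s): [2.57, 2.57, 3.14, 3.14, 3.14, 3.14, 3.14].

### API

Orientations are given as a unit quaternion [x, y, z, w].
In Python, from plant import r gives the robot as it stands.
- The arm moves only by the tool carry_out, never from a script. Its argument "plan" is a list of rows, each an object with "rot": the turn, a rotation vector about the tool's x, y, z in rad, a list of three; "xyz": the shift along the tool's x, y, z in m, a list of three; "grip": the closure in counts, from 0 (fully open) to 255 (shut). In form: [{"rot": [wx, wy, wz], "xyz": [dx, dy, dz], "grip": grip}, ...]. A call has 1 to 8 rows; each row is the pose to reach, as a shift and turn from the pose commanded when the call began, along the tool's axes at that moment; what a row does not reach only later rows make up. A row lasts 1/12 s, in which the tool goes at most 41.7 mm and 7.16 degrees, less where a joint would pass 70% of its speed; a pose out of reach is approached as far as the arm can. A call with a gripper value outside its range is refused whole. The fingers move at their own pace and stop on an object; "squeeze" is the grip in N (left out, the last holds). Time passes only in rows, so rows that repeat a pose let the fingers close. It gives the time, the measured TCP pose, the force, the opening and the grip force at its end, in the units of the state.
- r.get_state(): the state, without advancing time (a new reading comes with each control period).
- r.snapshot(name): name is "scene" or "top" or "wrist"; returns the picture (384x512x3 uint8, red, green, blue); there is no depth.
- r.camera_params(name): a dict with "fx", "fy", "cx", "cy" (pixels), "position" and "attitude" of the camera in the world; the wrist camera has in their place "hand_eye" (4x4, takes a point from camera to tool coordinates, whose origin is the TCP and whose axes are the flange's). Camera axes: x right, y down, z forward; pixel columns grow to the right and rows downward; lengths in m; the calibration is good to about 2 mm. A picture is of the moment at which its call begins: read the wrist's pose just before it. camera_params takes no time and is no camera call.
- r.finish_job(): hands the job in; it is judged then, once.
The state is a dict: "clock": time; "q": joint angles; "qd": joint speeds; "joint_torque": joint torques, N m; "tool_pos": TCP position; "eef_rot": TCP orientation; "contact_force": force on the tool from outside, world axes, zero at the start; "moment": the same for the moment, N m; "opening": opening from 0.0 (shut) to 1.0 (fully open); "finger_force": force on a finger pad.
Only numpy, scipy, OpenCV 4.12 (cv2) and the standard library are available. Lean on these libraries where they do the work, as an engineer would, in place of code of your own. Each camera call takes 0.05 s, during which the arm holds its last target. There are 200 camera calls.

## Working session

There is one attempt and no reset: what is moved stays moved. The work goes in short steps, Python scripts to look and compute and a tool call to move; the robot and the scene stay as the last step left them, time stands still between calls to the robot, and variables do not carry over. Pictures are saved under pics/ and viewed, at most 10 in all, crops included, and the job is handed in when it is done.

Besides the shell and the picture viewer there is one more tool, called after "Request:" as name(argument=value, ...), one argument or row to a line, values as JSON. carry_out: Moves the arm, as the interface text tells. Its arguments: {"type":"object","properties":{"plan":{"type":"array"},"squeeze":{"type":"number"}},"required":["plan"]}

```bash
ls; mkdir -p pics; python3 - <<'E'
from plant import r
import cv2
for n in("scene","top"):
    cv2.imwrite(f"pics/{n}0.png",r.snapshot(n)[:,:,::-1]); print(n,r.camera_params(n))
print(r.camera_params("wrist")); print(r.get_state())
E
```

```text
pics
scene {'fx': 405.1357706854102, 'fy': 405.1357706854102, 'cx': 258.3271335204268, 'cy': 200.54902445145083, 'position': array([1.33449927, 0.19102131, 0.7916266 ]), 'attitude': array([ 0.57188119,  0.71270038, -0.31808631, -0.25264831])}
top {'fx': 486.4004741613781, 'fy': 486.4004741613781, 'cx': 257.92827110016407, 'cy': 202.19138577360937, 'position': array([0.40781979, 0.0405097 , 1.50552759]), 'attitude': array([-0.70509555,  0.70687561, -0.03588225,  0.04335437])}
{'fx': 338.45092346003963, 'fy': 338.45092346003963, 'cx': 254.331086007456, 'cy': 188.27725542333204, 'hand_eye': array([[ 1.67583042e-04, -9.61265828e-01, -2.75622894e-01,
         7.03659608e-02],
       [ 9.99999837e-01,  3.11742766e-04, -4.79222358e-04,
         1.12454307e-04],
       [ 5.46583520e-04, -2.75622768e-01,  9.61265723e-01,
        -1.46555918e-01],
       [ 0.00000000e+00,  0.00000000e+00,  0.00000000e+00,
         1.00000000e+00]])}
{'clock': 0.1, 'q': array([-1.21022129,  0.68988127, -0.19456409,  1.56621243,  0.15729929,
        0.90247388, -0.21510632]), 'qd': array([-0.0014557 , -0.00257899,  0.00135371, -0.00105562, -0.00030081,
        0.00128953, -0.00021768]), 'joint_torque': array([-2.51597252e-03, -5.28497529e+01, -1.27099838e+00, -1.53835756e+01,
       -5.24521305e-02,  2.00746297e-03,  6.50964398e-05]), 'tool_pos': array([0.20045998, 0.59140474, 0.23801045]), 'eef_rot': array([ 1.62612088e-01,  9.86689760e-01, -7.86281569e-04, -8.68078687e-05]), 'contact_force': array([0.09827323, 0.01804082, 0.20912505]), 'moment': array([ 0.03694691, -0.02641722,  0.03147412]), 'finger_force': 0.0, 'opening': 1.0022003002486362}
```

View pics/top0.png

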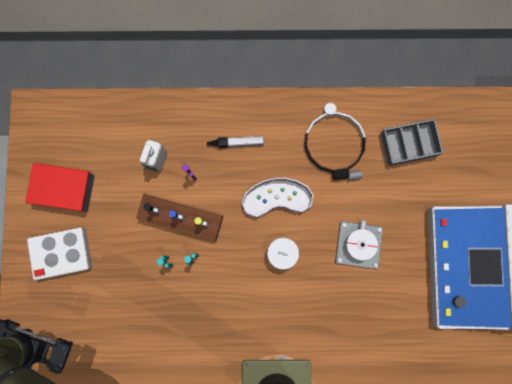

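View pics/scene0.png

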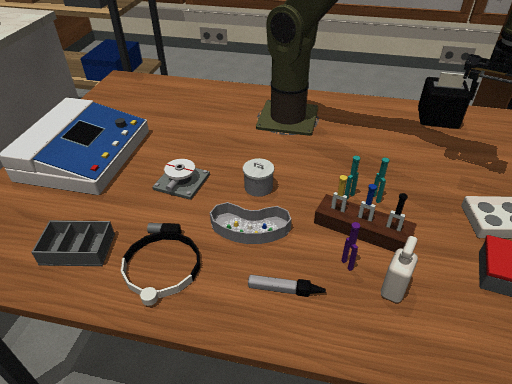

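The blue fork is in the middle pocket (top view ~(173,214)). The jar is at (283,253), the ear at (362,244) and the dish at (277,197). Purple and turquoise decoys stand around the stand. Next I'll enlarge these areas.

```bash
python3 - <<'E'
import cv2,numpy as np
t=cv2.imread("pics/top0.png"); s=cv2.imread("pics/scene0.png")
def c(im,x,y,w,h,k): return cv2.resize(im[y:y+h,x:x+w],None,fx=k,fy=k,interpolation=cv2.INTER_CUBIC)
a=np.hstack([c(t,132,190,96,60,4),c(t,332,215,60,60,4)]) 
b=np.hstack([c(s,310,150,110,100,4)[:, :384],c(s,150,150,60,100,4)])
cv2.imwrite("pics/c1.png",np.vstack([a,b[:360]]))
E
```

```text
(no output)
```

View pics/c1.png

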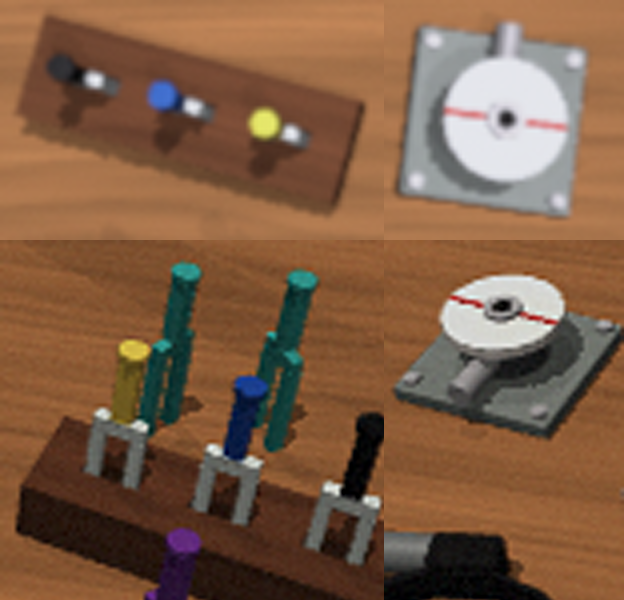

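```bash
cat > h.py <<'E'
import numpy as np
from scipy.spatial.transform import Rotation as R
from plant import r
def ray(n,px,st=None):
    p=r.camera_params(n)
    d=np.array([(px[0]-p["cx"])/p["fx"],(px[1]-p["cy"])/p["fy"],1.])
    if n=="wrist":
        H=p["hand_eye"];T=R.from_quat(st["eef_rot"])
        return T.apply(H[:3,3])+st["tool_pos"],T.apply(H[:3,:3]@d)
    return np.array(p["position"]),R.from_quat(p["attitude"]).apply(d)
def hit(n,px,z,st=None):
    o,d=ray(n,px,st); return o+d*(z-o[2])/d[2]
def proj(n,P,st=None):
    p=r.camera_params(n)
    if n=="wrist":
        H=p["hand_eye"];T=R.from_quat(st["eef_rot"])
        c=H[:3,:3].T@(T.inv().apply(P-st["tool_pos"])-H[:3,3])
    else: c=R.from_quat(p["attitude"]).inv().apply(P-np.array(p["position"]))
    return np.array([p["fx"]*c[0]/c[2]+p["cx"],p["fy"]*c[1]/c[2]+p["cy"]])
def rel(P,yaw_rv=None):
    "world point -> tool axes of current pose"
    s=r.get_state(); return R.from_quat(s["eef_rot"]).inv().apply(np.array(P)-s["tool_pos"])
E
python3 - <<'E'
from h import *
np.set_printoptions(precision=4,suppress=True)
f=lambda x,y,ox,oy:(x/4-.375+ox,y/4-.375+oy)
for n,x,y in(("black",61,69),("blue",162,96),("yellow",265,124)): print(n,hit("top",f(x,y,132,190),.152))
for n,x,y,z in(("port",123,118,.06),("m1",61,112,.056),("m2",183,127,.056)): print(n,hit("top",f(x,y,332,215),z))
print("jar",hit("top",(283,253),.08),"turq",hit("top",(163,262),.142),hit("top",(189,259),.142),"purple",hit("top",(185,168),.142),"spray",hit("top",(152,150),.151))
print("scene blue",hit("scene",f(250,145,310,150),.152),"port",hit("scene",f(119,67,150,150),.06))
s=r.get_state();print(R.from_quat(s["eef_rot"]).as_matrix())
E
```

```text
black [0.548  0.3662 0.152 ]
blue [0.5288 0.2949 0.152 ]
yellow [0.509  0.2225 0.152 ]
port [ 0.4449 -0.2528  0.06  ]
m1 [ 0.4496 -0.2079  0.056 ]
m2 [ 0.4383 -0.2978  0.056 ]
jar [ 0.4191 -0.0173  0.08  ] turq [0.3944 0.3198 0.142 ] [0.4025 0.2473 0.142 ] purple [0.66   0.2623 0.142 ] spray [0.7106 0.3556 0.151 ]
scene blue [0.5312 0.2948 0.152 ] port [ 0.4461 -0.2513  0.06  ]
[[-0.9471  0.3209 -0.0004]
 [ 0.3209  0.9471 -0.0015]
 [-0.0001 -0.0016 -1.    ]]
```

Both cameras agree to 2–3 mm: blue stem (0.530, 0.295), port (0.4455, −0.252). The pocket spacing also comes out right, at 74.5 mm. The fork's x axis is at −15° and the ear's x axis at −7°. I'll move above the blue fork with the TCP at z=0.24, turning as I go.

Request:
carry_out(
  plan=[
    {"rot": [0, 0, 0.09], "xyz": [-0.025, -0.011, 0], "grip": 0},
    {"rot": [0, 0, 0.19], "xyz": [-0.051, -0.022, 0], "grip": 0},
    {"rot": [0, 0, 0.28], "xyz": [-0.076, -0.033, 0], "grip": 0},
    {"rot": [0, 0, 0.38], "xyz": [-0.102, -0.044, 0], "grip": 0},
    {"rot": [0, 0, 0.47], "xyz": [-0.127, -0.055, 0], "grip": 0},
    {"rot": [0, 0, 0.57], "xyz": [-0.153, -0.066, 0], "grip": 0},
    {"rot": [0, 0, 0.66], "xyz": [-0.178, -0.077, 0], "grip": 0},
    {"rot": [0, 0, 0.755], "xyz": [-0.204, -0.088, 0], "grip": 0},
  ],
)

```text
clock: 0.77
tool_pos: [0.3661, 0.442, 0.2384]
eef_rot: [0.517, 0.856, -0.0, -0.0]
contact_force: [-0.3, -0.6, -0.2]
opening: 1.004
finger_force: 0.0
```

```bash
python3 - <<'E'
from h import *
np.set_printoptions(precision=4,suppress=True)
s=r.get_state();M=R.from_quat(s["eef_rot"]).as_matrix()
y=np.degrees(np.arctan2(M[1,1],M[0,1]));print(s["tool_pos"],y,"rotz",np.radians(y+15.2),rel((.53,.295,.24)),s["q"],s["clock"])
E
```

```text
[0.3661 0.442  0.2384] 27.77905804047614 rotz 0.750126072212051 [-0.2064  0.0765 -0.0016] [-0.9589  0.6178 -0.0007  1.7296  0.0002  0.795  -0.4747] 0.7667
```

Request:
carry_out(
  plan=[
    {"rot": [0, 0, 0.09], "xyz": [-0.026, 0.01, 0], "grip": 0},
    {"rot": [0, 0, 0.19], "xyz": [-0.052, 0.019, 0], "grip": 0},
    {"rot": [0, 0, 0.28], "xyz": [-0.077, 0.029, 0], "grip": 0},
    {"rot": [0, 0, 0.375], "xyz": [-0.103, 0.038, 0], "grip": 0},
    {"rot": [0, 0, 0.47], "xyz": [-0.129, 0.048, 0], "grip": 0},
    {"rot": [0, 0, 0.56], "xyz": [-0.155, 0.057, 0], "grip": 0},
    {"rot": [0, 0, 0.655], "xyz": [-0.181, 0.067, 0], "grip": 0},
    {"rot": [0, 0, 0.75], "xyz": [-0.206, 0.0765, 0], "grip": 0},
  ],
)

```text
clock: 1.43
tool_pos: [0.5306, 0.2959, 0.2384]
eef_rot: [0.795, 0.607, -0.0, -0.0]
contact_force: [-0.7, 0.7, -0.4]
opening: 1.004
finger_force: 0.0
```

```bash
python3 - <<'E'
from h import *
import cv2
np.set_printoptions(precision=4,suppress=True)
s=r.get_state();im=r.snapshot("wrist");M=R.from_quat(s["eef_rot"]).as_matrix()
cv2.imwrite("pics/w1.png",cv2.resize(im[:,:,::-1],(768,576),interpolation=cv2.INTER_CUBIC))
y=np.degrees(np.arctan2(M[1,1],M[0,1]));print(s["tool_pos"],y,s["q"],s["clock"],s["contact_force"])
print("blue disc expected (x1.5)",1.5*proj("wrist",np.array([.53,.295,.152]),s))
E
```

```text
[0.5306 0.2959 0.2384] -15.22966736110123 [-0.6954  0.6716  0.1967  1.633  -0.1621  0.8538 -0.6993] 1.4333 [-0.7203  0.6589 -0.39  ]
blue disc expected (x1.5) [379.7677 292.5359]
```

View pics/w1.png

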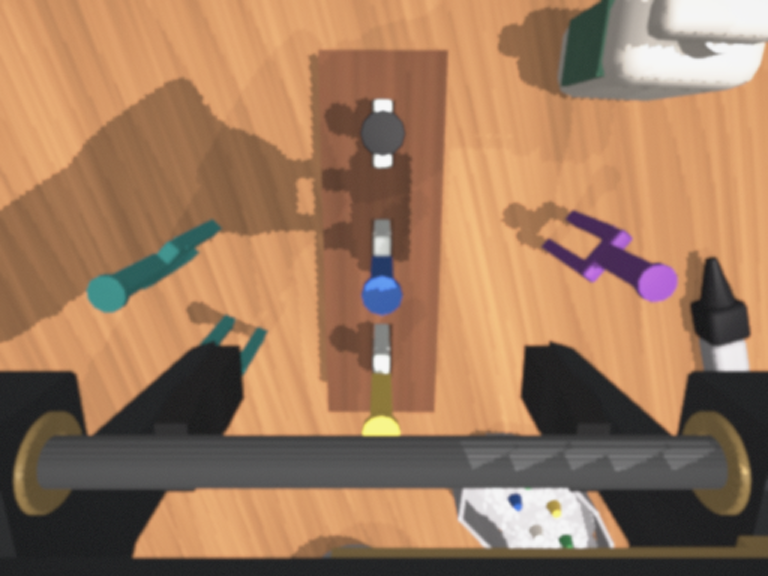

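The wrist view shows the blue disc at (382,295), against (380,292) predicted. The row of forks is vertical in the image, so the alignment is good. I'll work out the correction and go down.

```bash
python3 - <<'E'
from h import *
np.set_printoptions(precision=4,suppress=True)
s=r.get_state()
for p in((382,295),(382,132)):
    P=hit("wrist",(p[0]/1.5-.17,p[1]/1.5-.17),.152,s);print(P,rel([P[0],P[1],.103]))
E
```

```text
[0.5362 0.2874 0.152 ] [-0.0021  0.0004  0.1357]
[0.5569 0.3597 0.152 ] [0.0732 0.0004 0.1355]
```

```bash
cat >> h.py <<'E'
def go(P,yaw):
    "print shift/turn from the measured pose"
    np.set_printoptions(precision=4,suppress=True)
    s=r.get_state();M=R.from_quat(s["eef_rot"]).as_matrix()
    y=np.degrees(np.arctan2(M[1,1],M[0,1]))
    print("tcp",s["tool_pos"],"yaw",y,"rz",np.radians(y-yaw),"shift",rel(P),"qd",abs(s["qd"]).max(),s["clock"])
E
python3 -c "
from h import *
go((.5305,.294,.2),-15.2)"
```

```text
tcp [0.5358 0.2901 0.2387] yaw -15.923942286247286 rz -0.012635176489430413 shift [ 0.0024 -0.0064  0.0387] qd 0.07419170870556788 1.4833
```

The arm was still settling when I took that reading. I'll let it settle, then measure again.

Request:
carry_out(
  plan=[
    {"rot": [0, 0, 0], "xyz": [0, 0, 0], "grip": 0},
    {"rot": [0, 0, 0], "xyz": [0, 0, 0], "grip": 0},
    {"rot": [0, 0, 0], "xyz": [0, 0, 0], "grip": 0},
    {"rot": [0, 0, 0], "xyz": [0, 0, 0], "grip": 0},
  ],
)

```text
clock: 1.82
tool_pos: [0.5286, 0.2987, 0.2385]
eef_rot: [0.792, 0.61, -0.0, -0.001]
contact_force: [-0.9, -0.2, -0.6]
opening: 1.002
finger_force: 0.0
```

```bash
python3 -c "
from h import *
import cv2
s=r.get_state();im=r.snapshot('wrist')
g=im.astype(int);m=((g[:,:,2]>130)&(g[:,:,2]-g[:,:,0]>60)).astype(np.uint8)
n,l,st,c=cv2.connectedComponentsWithStats(m);i=[k for k in range(1,n) if st[k,4]>40];print(st[i],c[i])
for k in i: print(hit('wrist',c[k],.152,s))
go((.5305,.294,.103),-15.2)"
```

```text
[[109 164  12  12  81]
 [ 64 186  22  22 391]
 [246 186  25  27 520]] [[114.75308642 169.44444444]
 [ 74.50639386 196.8056266 ]
 [257.85       199.04038462]]
[0.43828472 0.3409311  0.152     ]
[0.40273786 0.32934577 0.152     ]
[0.53045285 0.29400829 0.152     ]
tcp [0.5287 0.2985 0.2386] yaw -14.79764641724341 rz 0.007022394776297967 shift [-0.004   0.003   0.1356] qd 0.007529715453626741 1.8667
```

The blue disc is confirmed at (0.5305, 0.294). I'll centre over it and descend.

Request:
carry_out(
  plan=[
    {"rot": [0, 0, 0.007], "xyz": [-0.004, 0.003, 0.01], "grip": 0},
    {"rot": [0, 0, 0.007], "xyz": [-0.004, 0.003, 0.03], "grip": 0},
    {"rot": [0, 0, 0.007], "xyz": [-0.004, 0.003, 0.055], "grip": 0},
    {"rot": [0, 0, 0.007], "xyz": [-0.004, 0.003, 0.08], "grip": 0},
    {"rot": [0, 0, 0.007], "xyz": [-0.004, 0.003, 0.105], "grip": 0},
    {"rot": [0, 0, 0.007], "xyz": [-0.004, 0.003, 0.125], "grip": 0},
    {"rot": [0, 0, 0.007], "xyz": [-0.004, 0.003, 0.135], "grip": 0},
    {"rot": [0, 0, 0.007], "xyz": [-0.004, 0.003, 0.135], "grip": 0},
  ],
)

```text
clock: 2.53
tool_pos: [0.5299, 0.2917, 0.1011]
eef_rot: [0.795, 0.606, -0.002, -0.0]
contact_force: [0.2, -0.0, -0.7]
opening: 1.001
finger_force: 0.0
```

Request:
carry_out(
  plan=[
    {"rot": [0, 0, 0], "xyz": [0, 0, 0], "grip": 0},
    {"rot": [0, 0, 0], "xyz": [0, 0, 0], "grip": 0},
    {"rot": [0, 0, 0], "xyz": [0, 0, 0], "grip": 0},
  ],
)

```text
clock: 2.78
tool_pos: [0.5327, 0.293, 0.1051]
eef_rot: [0.795, 0.606, 0.001, 0.0]
contact_force: [-0.1, 0.1, 0.4]
opening: 1.004
finger_force: 0.0
```

```bash
python3 -c "
from h import *
import cv2
go((.5305,.294,.103),-15.2)
s=r.get_state();print(s['contact_force'])
im=r.snapshot('wrist');cv2.imwrite('pics/w2.png',im[:,:,::-1])"
```

```text
tcp [0.5327 0.293  0.1051] yaw -15.356860613336336 rz -0.0027377341694167973 shift [ 0.0004 -0.0024  0.0021] qd 0.002696370121386331 2.7833
[-0.1365  0.1106  0.3831]
```

View pics/w2.png

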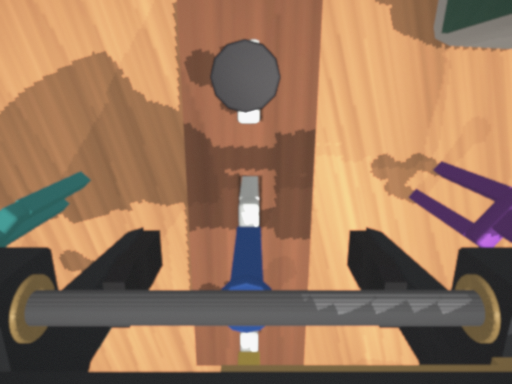

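The blue stem at x≈248 lies between the fingers, about 2 mm left of their midpoint at 254. That matches the state readout. I'll correct it and close gently on the stem.

Request:
carry_out(
  plan=[
    {"rot": [0, 0, 0], "xyz": [0, -0.0024, 0.002], "grip": 0},
    {"rot": [0, 0, 0], "xyz": [0, -0.0024, 0.002], "grip": 0},
    {"rot": [0, 0, 0], "xyz": [0, -0.0024, 0.002], "grip": 100},
    {"rot": [0, 0, 0], "xyz": [0, -0.0024, 0.002], "grip": 180},
    {"rot": [0, 0, 0], "xyz": [0, -0.0024, 0.002], "grip": 255},
    {"rot": [0, 0, 0], "xyz": [0, -0.0024, 0.002], "grip": 255},
    {"rot": [0, 0, 0], "xyz": [0, -0.0024, 0.002], "grip": 255},
    {"rot": [0, 0, 0], "xyz": [0, -0.0024, 0.002], "grip": 255},
  ],
  squeeze=20,
)

```text
clock: 3.5
tool_pos: [0.5294, 0.2932, 0.1017]
eef_rot: [0.795, 0.606, 0.0, -0.0]
contact_force: [0.0, 0.2, -0.5]
opening: 0.573
finger_force: 0.0
```

Request:
carry_out(
  plan=[
    {"rot": [0, 0, 0], "xyz": [0, 0, 0], "grip": 255},
    {"rot": [0, 0, 0], "xyz": [0, 0, 0], "grip": 255},
    {"rot": [0, 0, 0], "xyz": [0, 0, 0], "grip": 255},
    {"rot": [0, 0, 0], "xyz": [0, 0, 0], "grip": 255},
    {"rot": [0, 0, 0], "xyz": [0, 0, 0], "grip": 255},
    {"rot": [0, 0, 0], "xyz": [0, 0, 0], "grip": 255},
  ],
)

```text
clock: 4.0
tool_pos: [0.5293, 0.2932, 0.1016]
eef_rot: [0.795, 0.606, -0.0, -0.0]
contact_force: [0.2, 0.5, -2.0]
opening: 0.133
finger_force: 20.3
```

```bash
python3 -c "
from h import *
go((.5305,.294,.103),-15.2)
s=r.get_state();print(s['contact_force'],s['opening']*88,s['eef_rot'])"
```

```text
tcp [0.5293 0.2932 0.1016] yaw -15.353888732890395 rz -0.0026858650706594956 shift [ 0.0011  0.0009 -0.0014] qd 0.001988385564410144 4.0
[ 0.1974  0.4682 -1.9644] 11.726014538783753 [ 0.7952  0.6063 -0.0001 -0.    ]
```

The grip is on the stem: opening 11.7 mm for the 12 mm bar, at 20 N. I'll lift straight up, slowly to begin with.

Request:
carry_out(
  plan=[
    {"rot": [0, 0, 0], "xyz": [0, 0, -0.003], "grip": 255},
    {"rot": [0, 0, 0], "xyz": [0, 0, -0.008], "grip": 255},
    {"rot": [0, 0, 0], "xyz": [0, 0, -0.015], "grip": 255},
    {"rot": [0, 0, 0], "xyz": [0, 0, -0.023], "grip": 255},
    {"rot": [0, 0, 0], "xyz": [0, 0, -0.031], "grip": 255},
    {"rot": [0, 0, 0], "xyz": [0, 0, -0.039], "grip": 255},
    {"rot": [0, 0, 0], "xyz": [0, 0, -0.047], "grip": 255},
    {"rot": [0, 0, 0], "xyz": [0, 0, -0.055], "grip": 255},
  ],
  squeeze=30,
)

```text
clock: 4.67
tool_pos: [0.5295, 0.2932, 0.1578]
eef_rot: [0.795, 0.606, 0.0, -0.0]
contact_force: [0.2, -0.7, -1.6]
opening: 0.135
finger_force: 30.2
```

Request:
carry_out(
  plan=[
    {"rot": [0, 0, 0], "xyz": [0, 0, -0.015], "grip": 255},
    {"rot": [0, 0, 0], "xyz": [0, 0, -0.035], "grip": 255},
    {"rot": [0, 0, 0], "xyz": [0, 0, -0.055], "grip": 255},
    {"rot": [0, 0, 0], "xyz": [0, 0, -0.075], "grip": 255},
    {"rot": [0, 0, 0], "xyz": [0, 0, -0.095], "grip": 255},
    {"rot": [0, 0, 0], "xyz": [0, 0, -0.115], "grip": 255},
    {"rot": [0, 0, 0], "xyz": [0, 0, -0.13], "grip": 255},
    {"rot": [0, 0, 0], "xyz": [0, 0, -0.135], "grip": 255},
  ],
)

```text
clock: 5.33
tool_pos: [0.5306, 0.2936, 0.2948]
eef_rot: [0.795, 0.606, 0.002, 0.0]
contact_force: [0.8, 0.4, -0.9]
opening: 0.131
finger_force: 30.3
```

Request:
carry_out(
  plan=[
    {"rot": [0, 0, 0], "xyz": [0, 0, 0], "grip": 255},
    {"rot": [0, 0, 0], "xyz": [0, 0, 0], "grip": 255},
    {"rot": [0, 0, 0], "xyz": [0, 0, 0], "grip": 255},
  ],
)

```text
clock: 5.58
tool_pos: [0.5286, 0.2929, 0.2906]
eef_rot: [0.795, 0.606, -0.001, -0.0]
contact_force: [-0.4, 0.5, -1.6]
opening: 0.13
finger_force: 30.3
```

```bash
python3 -c "
from h import *
import cv2
go((.4455,-.252,.29),-7.2)
s=r.get_state();print(s['contact_force'],s['opening']*88,s['q'])
im=r.snapshot('scene')[:,:,::-1]; cv2.imwrite('pics/s2.png',cv2.resize(im[60:260,230:460],None,fx=3,fy=3)[:600])"
```

```text
tcp [0.5286 0.2929 0.2906] yaw -15.345932546775527 rz -0.14217334358659994 shift [-0.5475  0.064   0.0013] qd 0.009558049952893881 5.5833
[-0.4427  0.5493 -1.6172] 11.44581611913163 [-0.704   0.6114  0.2152  1.5764 -0.1491  0.9723 -0.71  ]
```

View pics/s2.png

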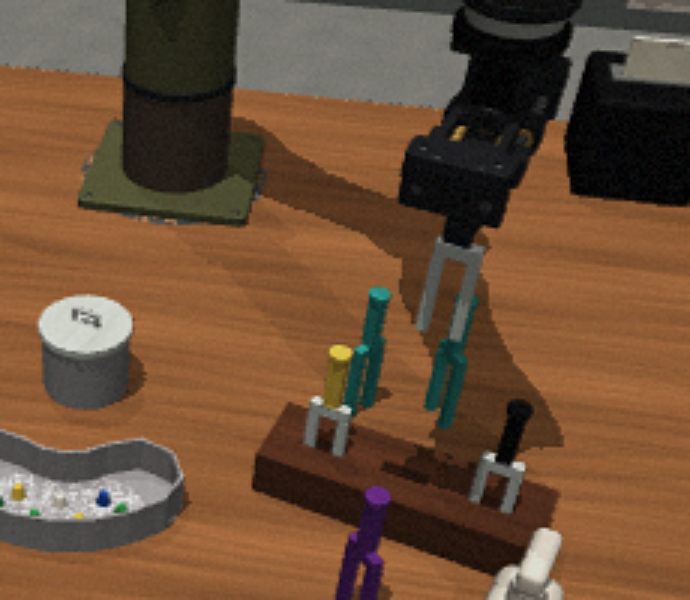

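The fork hangs upright in the gripper, tine ends at about z=0.2 (crop ~(445,335)), and the other forks haven't moved. I'll carry it across.

Request:
carry_out(
  plan=[
    {"rot": [0, 0, 0], "xyz": [-0.009, 0.001, 0], "grip": 255},
    {"rot": [0, 0, 0], "xyz": [-0.025, 0.003, 0], "grip": 255},
    {"rot": [0, 0, 0], "xyz": [-0.046, 0.005, 0], "grip": 255},
    {"rot": [0, 0, 0], "xyz": [-0.068, 0.008, 0], "grip": 255},
    {"rot": [0, 0, 0], "xyz": [-0.09, 0.0105, 0], "grip": 255},
    {"rot": [0, 0, 0], "xyz": [-0.112, 0.013, 0], "grip": 255},
    {"rot": [0, 0, 0], "xyz": [-0.134, 0.0155, 0], "grip": 255},
    {"rot": [0, 0, 0], "xyz": [-0.156, 0.018, 0], "grip": 255},
  ],
)

```text
clock: 6.3
tool_pos: [0.5046, 0.136, 0.2912]
eef_rot: [0.795, 0.606, -0.001, -0.0]
contact_force: [-1.0, -0.3, -0.5]
opening: 0.131
finger_force: 30.3
```

Request:
carry_out(
  plan=[
    {"rot": [0, 0, 0], "xyz": [-0.022, 0.0025, 0], "grip": 255},
    {"rot": [0, 0, 0], "xyz": [-0.044, 0.005, 0], "grip": 255},
    {"rot": [0, 0, 0], "xyz": [-0.066, 0.0075, 0], "grip": 255},
    {"rot": [0, 0, 0], "xyz": [-0.088, 0.01, 0], "grip": 255},
    {"rot": [0, 0, 0], "xyz": [-0.11, 0.013, 0], "grip": 255},
    {"rot": [0, 0, 0], "xyz": [-0.132, 0.0155, 0], "grip": 255},
    {"rot": [0, 0, 0], "xyz": [-0.154, 0.018, 0], "grip": 255},
    {"rot": [0, 0, 0], "xyz": [-0.176, 0.0205, 0], "grip": 255},
  ],
)

```text
clock: 6.97
tool_pos: [0.4775, -0.0388, 0.2913]
eef_rot: [0.795, 0.606, -0.001, -0.0]
contact_force: [0.0, 0.0, -1.1]
opening: 0.133
finger_force: 30.3
```

Request:
carry_out(
  plan=[
    {"rot": [0, 0, -0.01], "xyz": [-0.024, 0.003, 0], "grip": 255},
    {"rot": [0, 0, -0.03], "xyz": [-0.05, 0.006, 0], "grip": 255},
    {"rot": [0, 0, -0.05], "xyz": [-0.077, 0.009, 0], "grip": 255},
    {"rot": [0, 0, -0.075], "xyz": [-0.104, 0.012, 0], "grip": 255},
    {"rot": [0, 0, -0.1], "xyz": [-0.131, 0.0155, 0], "grip": 255},
    {"rot": [0, 0, -0.12], "xyz": [-0.158, 0.019, 0], "grip": 255},
    {"rot": [0, 0, -0.135], "xyz": [-0.18, 0.022, 0], "grip": 255},
    {"rot": [0, 0, -0.142], "xyz": [-0.192, 0.0235, 0], "grip": 255},
  ],
)

```text
clock: 7.63
tool_pos: [0.4485, -0.2324, 0.2914]
eef_rot: [0.752, 0.66, -0.001, 0.0]
contact_force: [-0.1, 0.4, -1.3]
opening: 0.133
finger_force: 30.3
```

Request:
carry_out(
  plan=[
    {"rot": [0, 0, 0], "xyz": [0, 0, 0], "grip": 255},
    {"rot": [0, 0, 0], "xyz": [0, 0, 0], "grip": 255},
    {"rot": [0, 0, 0], "xyz": [0, 0, 0], "grip": 255},
    {"rot": [0, 0, 0], "xyz": [0, 0, 0], "grip": 255},
    {"rot": [0, 0, 0], "xyz": [0, 0, 0], "grip": 255},
    {"rot": [0, 0, 0], "xyz": [0, 0, 0], "grip": 255},
  ],
)

```text
clock: 8.13
tool_pos: [0.4507, -0.2275, 0.2917]
eef_rot: [0.75, 0.662, 0.0, -0.0]
contact_force: [-0.1, -0.1, -1.2]
opening: 0.131
finger_force: 30.3
```

```bash
python3 -c "
from h import *
import cv2
go((.4455,-.252,.29),-7.2)
s=r.get_state();print(s['contact_force'],s['opening']*88)
im=r.snapshot('wrist'); cv2.imwrite('pics/w3.png',cv2.resize(im[:,:,::-1],(768,576),interpolation=cv2.INTER_CUBIC))
print('port expected x1.5',1.5*proj('wrist',np.array([.4455,-.252,.06]),s))"
```

```text
tcp [ 0.4507 -0.2275  0.2917] yaw -7.1171417067263825 rz 0.0014461500302076998 shift [-0.0249 -0.0022  0.0017] qd 0.005829724272577524 8.1333
[-0.1402 -0.0769 -1.2359] 11.522599131631008
port expected x1.5 [378.1072 266.4094]
```

View pics/w3.png

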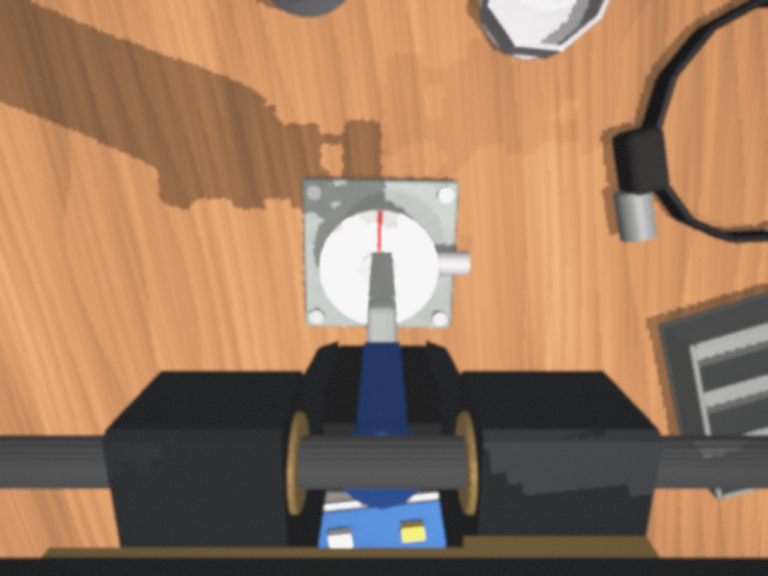

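The disc centre is at ~(379.5,267) against (378,266) predicted. The red mark is vertical and in line with the fork. The near tine's end is at (381.5,253), so I'll check the fork's pose in the hand against that.

```bash
python3 -c "
from h import *
import cv2
s=r.get_state();T=R.from_quat(s['eef_rot'])
np.set_printoptions(precision=4,suppress=True)
print('disc',hit('wrist',(379.5/1.5-.17,267/1.5-.17),.056,s))
for x in(.018,.013):
  for y in(-.005,.005):
    for z in(.0916,.0076): print(x,y,z,1.5*proj('wrist',s['tool_pos']+T.apply([x,y,z]),s))
print('tool z',T.apply([0,0,1]))
for n in('scene','top'):
  for a in(.018,-.018):
    for z in(.0916,.0076): print(n,a,z,proj(n,s['tool_pos']+T.apply([a,0,z]),s))
im=r.snapshot('scene')[:,:,::-1]; cv2.imwrite('pics/s3.png',cv2.resize(im[80:200,130:250],None,fx=5,fy=5,interpolation=cv2.INTER_CUBIC))
"
```

```text
disc [ 0.4462 -0.2536  0.056 ]
0.018 -0.005 0.0916 [369.9368 251.3306]
0.018 -0.005 0.0076 [364.0312 308.3602]
0.018 0.005 0.0916 [390.7832 251.337 ]
0.018 0.005 0.0076 [395.2135 308.3719]
0.013 -0.005 0.0916 [370.0004 261.4661]
0.013 -0.005 0.0076 [364.1757 322.9983]
0.013 0.005 0.0916 [390.729  261.4727]
0.013 0.005 0.0076 [395.0954 323.0104]
tool z [ 0.      0.0003 -1.    ]
scene 0.018 0.0916 [185.9398 128.6333]
scene 0.018 0.0076 [181.9093 100.5593]
scene -0.018 0.0916 [174.1623 126.2863]
scene -0.018 0.0076 [169.5375  98.3299]
top 0.018 0.0916 [356.8104 239.7736]
top 0.018 0.0076 [363.248  238.5963]
top -0.018 0.0916 [370.2568 241.4217]
top -0.018 0.0076 [377.6224 240.3568]
```

View pics/s3.png

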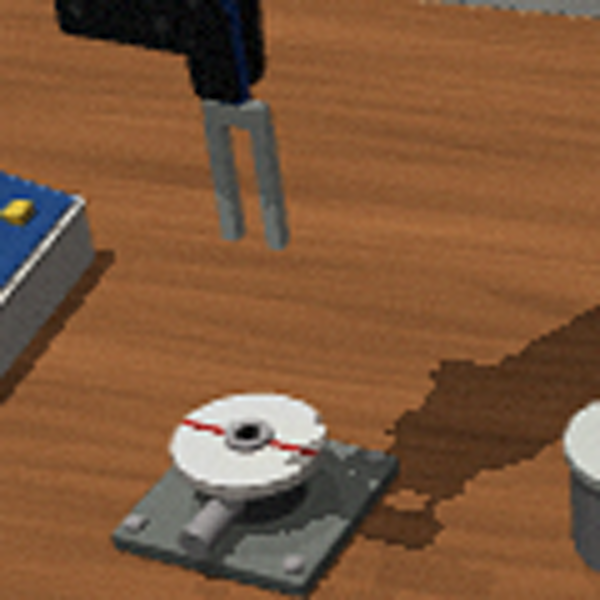

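The observed fork pose matches the prediction to within about 1 px in both views, so it is upright and centred in the grip. The port estimate is (0.4458, −0.2527). I'll centre over it and go down part way.

Request:
carry_out(
  plan=[
    {"rot": [0, 0, 0], "xyz": [-0.008, -0.001, 0], "grip": 255},
    {"rot": [0, 0, 0], "xyz": [-0.02, -0.0017, 0], "grip": 255},
    {"rot": [0, 0, 0], "xyz": [-0.0256, -0.0017, 0.01], "grip": 255},
    {"rot": [0, 0, 0], "xyz": [-0.0256, -0.0017, 0.03], "grip": 255},
    {"rot": [0, 0, 0], "xyz": [-0.0256, -0.0017, 0.05], "grip": 255},
    {"rot": [0, 0, 0], "xyz": [-0.0256, -0.0017, 0.07], "grip": 255},
    {"rot": [0, 0, 0], "xyz": [-0.0256, -0.0017, 0.085], "grip": 255},
    {"rot": [0, 0, 0], "xyz": [-0.0256, -0.0017, 0.095], "grip": 255},
  ],
)

```text
clock: 8.9
tool_pos: [0.4442, -0.2544, 0.1944]
eef_rot: [0.751, 0.661, -0.001, -0.001]
contact_force: [0.2, 1.0, -0.6]
opening: 0.13
finger_force: 30.3
```

Request:
carry_out(
  plan=[
    {"rot": [0, 0, 0], "xyz": [0, 0, 0.005], "grip": 255},
    {"rot": [0, 0, 0], "xyz": [0, 0, 0.01], "grip": 255},
    {"rot": [0, 0, 0], "xyz": [0, 0, 0.01], "grip": 255},
    {"rot": [0, 0, 0], "xyz": [0, 0, 0.01], "grip": 255},
    {"rot": [0, 0, 0], "xyz": [0, 0, 0.01], "grip": 255},
    {"rot": [0, 0, 0], "xyz": [0, 0, 0.01], "grip": 255},
    {"rot": [0, 0, 0], "xyz": [0, 0, 0.01], "grip": 255},
    {"rot": [0, 0, 0], "xyz": [0, 0, 0.01], "grip": 255},
  ],
)

```text
clock: 9.57
tool_pos: [0.4458, -0.2537, 0.1871]
eef_rot: [0.75, 0.661, 0.0, 0.0]
contact_force: [0.8, 0.6, -1.1]
opening: 0.135
finger_force: 30.3
```

```bash
python3 -c "
from h import *
import cv2
go((.4458,-.2527,.1616),-7.2)
s=r.get_state();print(s['contact_force'],R.from_quat(s['eef_rot']).apply([0,0,1]))
k=dict(fx=4,fy=4,interpolation=cv2.INTER_CUBIC)
w=r.snapshot('wrist')[:,:,::-1];c=r.snapshot('scene')[:,:,::-1]
print(proj('wrist',np.array([.4458,-.2527,.06]),s),proj('scene',np.array([.4458,-.2527,.06])))
cv2.imwrite('pics/f4.png',np.hstack([cv2.resize(w[120:260,205:305],None,**k),cv2.resize(c[90:230,140:240],None,**k)]))
"
```

```text
tcp [ 0.4458 -0.2537  0.1871] yaw -7.2113633971598246 rz -0.00019832869465070762 shift [ 0.001  -0.0002  0.0255] qd 0.0036255711541466314 9.5667
[ 0.8326  0.5692 -1.1144] [ 0.0008 -0.0002 -1.    ]
[253.4234 178.1756] [178.9551 166.2477]
```

View pics/f4.png

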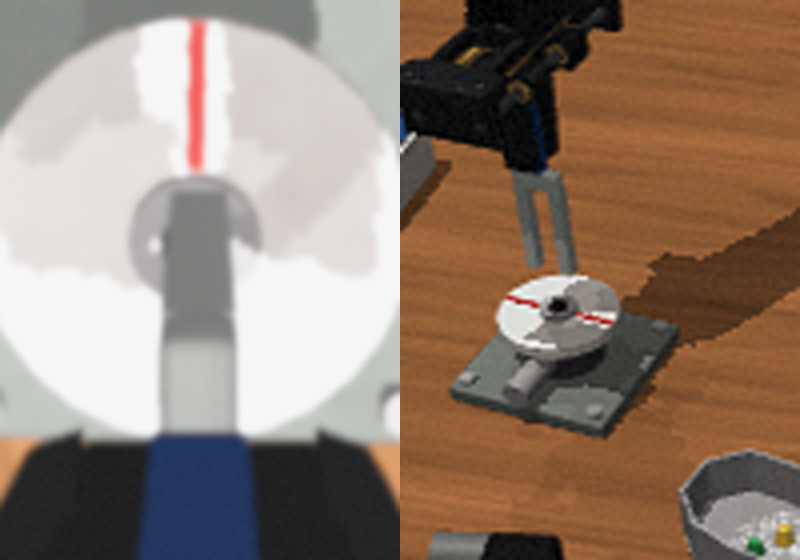

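```bash
python3 -c "
from h import *
s=r.get_state();t=s['tool_pos']
for P in ([t[0],t[1],.0955],[t[0],t[1],.06],[t[0],t[1]+.002,.0955]): print(proj('scene',np.array(P)))
"
```

```text
[177.00991412 156.46082714]
[178.65658583 166.17740375]
[177.65591399 156.54691542]
```

The fork is centred over the port within about 1 mm and in line with the red mark. Now the slow final descent.

Request:
carry_out(
  plan=[
    {"rot": [0, 0, 0], "xyz": [-0.0003, 0, 0.004], "grip": 255},
    {"rot": [0, 0, 0], "xyz": [-0.0003, 0, 0.008], "grip": 255},
    {"rot": [0, 0, 0], "xyz": [-0.0003, 0, 0.012], "grip": 255},
    {"rot": [0, 0, 0], "xyz": [-0.0003, 0, 0.016], "grip": 255},
    {"rot": [0, 0, 0], "xyz": [-0.0003, 0, 0.019], "grip": 255},
    {"rot": [0, 0, 0], "xyz": [-0.0003, 0, 0.022], "grip": 255},
    {"rot": [0, 0, 0], "xyz": [-0.0003, 0, 0.024], "grip": 255},
    {"rot": [0, 0, 0], "xyz": [-0.0003, 0, 0.024], "grip": 255},
  ],
)

```text
clock: 10.33
tool_pos: [0.4453, -0.2539, 0.1622]
eef_rot: [0.75, 0.661, -0.0, -0.0]
contact_force: [-0.0, 0.8, -1.3]
opening: 0.134
finger_force: 30.3
```

Request:
carry_out(
  plan=[
    {"rot": [0, 0, 0], "xyz": [0, 0, 0], "grip": 255},
    {"rot": [0, 0, 0], "xyz": [0, 0, 0], "grip": 255},
    {"rot": [0, 0, 0], "xyz": [0, 0, 0], "grip": 255},
    {"rot": [0, 0, 0], "xyz": [0, 0, 0], "grip": 255},
    {"rot": [0, 0, 0], "xyz": [0, 0, 0], "grip": 255},
    {"rot": [0, 0, 0], "xyz": [0, 0, 0], "grip": 255},
  ],
)

```text
clock: 10.83
tool_pos: [0.4456, -0.254, 0.1628]
eef_rot: [0.75, 0.661, 0.0, 0.0]
contact_force: [-0.0, -0.5, -0.7]
opening: 0.129
finger_force: 30.3
```

```bash
python3 -c "
from h import *
import cv2
go((.4458,-.2535,.1616),-7.2)
s=r.get_state();print(s['contact_force'],R.from_quat(s['eef_rot']).apply([0,0,1]))
k=dict(fx=4,fy=4,interpolation=cv2.INTER_CUBIC)
t=s['tool_pos']
w=r.snapshot('wrist')[:,:,::-1];c=r.snapshot('scene')[:,:,::-1]
print(proj('wrist',np.array([.4458,-.2535,.06]),s),proj('scene',np.array([.4458,-.2535,.06])),proj('scene',np.array([t[0],t[1],t[2]-.0916])))
cv2.imwrite('pics/f5.png',np.hstack([cv2.resize(w[120:260,205:305],None,**k),cv2.resize(c[110:210,145:215],None,fx=5.6,fy=5.6,interpolation=cv2.INTER_CUBIC)]))
"
```

```text
tcp [ 0.4456 -0.254   0.1628] yaw -7.219570965697564 rz -0.00034157778921735285 shift [0.0005 0.0002 0.0012] qd 0.0014974479324058512 10.8333
[-0.033  -0.4674 -0.6947] [ 0.0002 -0.     -1.    ]
[253.8001 186.6843] [178.7016 166.2129] [178.0534 163.1297]
```

View pics/f5.png

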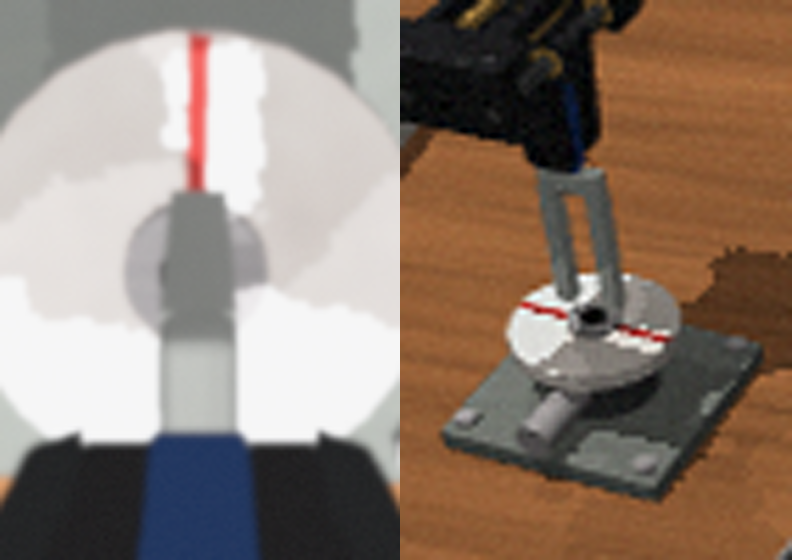

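The tine ends sit about 10–11 mm above the port. Both tines straddle its dark middle along the red line in both views, and nothing is touching. Handing in.

```bash
python3 -c "
from plant import r
print(r.finish_job())"
```

```text
the job is handed in; nothing more can be done
None
```

The blue fork is held still and upright, tines down, with its ends centred about 10–11 mm above the ear simulator's port and in line with the red marks; I saw no contact on the way, and the job is handed in.

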